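# Ready the finial for gluing

### The job

The finial is dry-fitted in the cabinet post and is to be glued now. First stand the fallen glue bottle upright on the bench and let go of it, then take the finial in the post by its urn and draw it straight out along its leaning bore, so that it does not bind sideways, until half of its tenon shows. Finish while still holding it steady there, free of side load, the rest of the tenon in the bore, and leave the other things on the bench alone.

Things in the scene. Friction and masses are not known exactly. Their poses are not given: they have to be found in the camera images.
- glue_center (a point): Fallen white glue bottle with yellow band and orange nozzle, lying on the bench: round body 52 mm in diameter, 95 mm long, then shoulder (14 mm), cap 23 mm across (10 mm) and pointed nozzle, 150 mm in all; 0.16 kg. The point lies on its axis 60 mm from the flat base; z axis from base to nozzle. Lying, the axis is 26 mm above the bench; standing, the point is 60 mm above it.
- vise: Blue carver's tilting vise bolted to the bench (fixed), gripping a 64 mm square teak post that stands 53 mm above the jaws. Jaws and post lean 15 degrees towards its front (-x), where screw and cross bar stick out, 145 mm from the centre, 50 mm high. Foot 124 mm across, jaws 100 mm wide, tops 150 (front) to 180 mm (back) high; a lever reaches 78 mm to its +y side, 40 mm high. Origin: centre of its underside.
- bore_mouth (a point): Centre of the mouth of the bore in the upper end of the post, about 215 mm above the bench. Its z axis points out of the bore along the bore's axis (15 degrees from vertical). The round blind bore is 23 mm in diameter and 52 mm deep. Fixed in the vise.
- finial_grip (a point): Dark turned finial standing in the post's bore: centre of its cylindrical urn (38 mm in diameter, 50 mm long), on its axis, 45 mm above its shoulder face; z axis from tenon to tip. The tip is 40 mm beyond this point; below the urn are a neck (24 mm thick, 12 mm long) and a shoulder disc (44 mm across, 8 mm thick). 0.12 kg, loose: it slips back down the bore if let go.
- finial_shoulder (a point): Centre of the underside of the finial's shoulder disc: it lies on the bore mouth when the finial is fully home, and its distance from the mouth along the bore is how much of the tenon shows. Below it is the pale tenon, 22 mm in diameter and 44 mm long. z axis along the finial, towards its tip.
- mallet: Carver's round wooden mallet lying on the bench, 242 mm long, head 82 mm in diameter; origin at the meeting of head and handle. Bystander.
- water_bottle: Purple drinking bottle, 68 mm in diameter and 220 mm high, standing; origin under its centre. Bystander.
- gouge_a: Carving gouge with a 25 mm round wooden handle, 228 mm long, lying on the bench; origin under its middle, x axis towards the blade. Bystander.
- gouge_b: Second carving gouge with a dark handle, like the first. Bystander.
- spare_finial: Another finial just like the one in the post, lying on the bench; origin at its shoulder. Bystander.
- offcut: Pale wooden offcut 100 x 45 x 35 mm; origin under its centre. Bystander.
- wax_tin: Flat round tin of wax with a brass lid, 84 mm in diameter and 36 mm high; origin under its centre. Bystander.
Not all that is in view belongs to the job. Leave any turquoise look-alike of the part that bears finial_grip alone.

How it is judged:
By the outcome, as a careful person would: the job done as asked, in the order asked, and still so for the second after the job is handed in, while the arm keeps its last pose, push and grip.
It also fails if it takes over 64 s, if anything falls off the work surface, if the arm or the gripper's body presses on something with over 40 N, if the wrist force passes 120 N, or if a joint passes its speed limit or range.

### The arm

A 7-joint arm with a two-finger parallel gripper is mounted at the origin on the work surface. World frame = base frame: x ahead of the robot, y to its left, z up, the work surface at z = 0. Lengths are in m, angles in rad, forces in N, time in s.
With the tool pointing down it reaches from about 0.375 to 0.925 m from the base axis. Payload 3.1 kg.
Tool frame: the origin (TCP) lies midway between the tips of the shut fingers; the grasp point (between the pads) lies 19 mm behind it (ctrl.grasp_offset is the distance from the TCP to the grasp point, in m); z points along the fingers, y is the line along which they close (so a half turn about z gives the same grasp; the last joint's range is limited). The gripper opens to 85 mm and grips with 20 to 120 N. Pads are 22 mm wide; open, the fingers measure 114 mm over their backs; the gripper's body (76 mm by 85 mm) begins 54 mm behind the grasp point. The pads swing forward as they close: fully open they stand 13 mm farther back than shut.
Start: joints at [-1.439, 0.383, 0.044, 1.598, -0.018, 1.161, -0.05], TCP at [0.148, 0.633, 0.231] pointing down, gripper open.
Joint ranges: [-2.61, 2.61], [-0.41, 2.15], [-1.48, 1.57], [0, 2.5], [-1.57, 4.71], [0.05, 1.97], [-2.85, 2.85]. Speed limits (rad/s): [2.79, 2.79, 3.14, 3.14, 3.14, 3.14, 3.14].

### API

Orientations are given as a unit quaternion [w, x, y, z].
In Python, from bench import ctrl gives the robot as it stands.
- The arm moves only by the tool play_rows, never from a script. Its argument "plan" is a list of rows, each an object of numbers: "dx", "dy", "dz": the shift along the tool's x, y, z scaled (see below); "wx", "wy", "wz": the turn, a rotation vector about the tool's x, y, z scaled (see below); "grip": the closure, from -1 (fully open) to 1 (shut), so that 0 is half open. In form: [{"dx": .., "dy": .., "dz": .., "wx": .., "wy": .., "wz": .., "grip": ..}, ...]. A call has 1 to 8 rows; each row is the pose to reach, as a shift and turn from the pose commanded when the call began, along the tool's axes at that moment; what a row does not reach only later rows make up. The controller multiplies each number of a shift by 40 cm and each number of a turn by 60 degrees. A row lasts 1/10 s, in which the tool goes at most 50 mm and 8.59 degrees, less where a joint would pass 70% of its speed; a pose out of reach is approached as far as the arm can. A call with a number of a shift or a turn outside -1 to 1 is refused whole. A call with a gripper value outside its range is refused whole. The fingers move at their own pace and stop on an object; "newtons" is the grip in N (left out, the last holds). Time passes only in rows, so rows that repeat a pose let the fingers close. It gives the time, the measured TCP pose, the force, the opening and the grip force at its end, in the units of the state.
- ctrl.state(): the state, without advancing time (a new reading comes with each control period).
- ctrl.capture(name): name is "scene" or "side" or "wrist"; returns a dict with "color" (384x512x3 uint8, blue, green, red), "range_z" (384x512 float32, m along the optical axis (not along the pixel's ray), 0 where there is no reading), "fov_y" (degrees; the focal length in pixels is half the picture's height over the tangent of half this angle, whatever the lens; pixels are square), "cx", "cy" (the principal point, pixels), "dist" ([k1, k2, p1, p2, k3] as OpenCV has them; the pictures are not rectified), "extrinsics" (4x4, takes a point from world to camera coordinates). Camera axes: x right, y down, z forward; pixel columns grow to the right and rows downward; lengths in m; the calibration is good to about 2 mm. A picture is of the moment at which its call begins.
- ctrl.sign_off(): hands the job in; it is judged then, once.
The state is a dict: "time_s": time; "joint_positions": joint angles; "joint_velocities": joint speeds; "effort": joint torques, N m; "position": TCP position; "tool_rot": TCP orientation; "wrist_force": force on the tool from outside, world axes, zero at the start; "wrist_torque": the same for the moment, N m; "opening": opening from 0.0 (shut) to 1.0 (fully open); "gripper_force": force on a finger pad.
Only numpy, scipy, OpenCV 4.12 (cv2) and the standard library are available. Lean on these libraries where they do the work, as an engineer would, in place of code of your own. Each camera call takes 0.05 s, during which the arm holds its last target. There are 200 camera calls.

## Working session

There is one attempt and no reset: what is moved stays moved. The work goes in short steps, Python scripts to look and compute and a tool call to move; the robot and the scene stay as the last step left them, time stands still between calls to the robot, and variables do not carry over. Pictures are saved under pics/ and viewed, at most 10 in all, crops included, and the job is handed in when it is done.

Besides the shell and the picture viewer there is one more tool, called in YAML: its name, and indented under it one key for each argument. play_rows: Moves the arm, as the interface text tells. Its arguments: {"type":"object","properties":{"plan":{"type":"array","items":{"type":"object","properties":{"dx":{"type":"number","minimum":-1,"maximum":1},"dy":{"type":"number","minimum":-1,"maximum":1},"dz":{"type":"number","minimum":-1,"maximum":1},"wx":{"type":"number","minimum":-1,"maximum":1},"wy":{"type":"number","minimum":-1,"maximum":1},"wz":{"type":"number","minimum":-1,"maximum":1},"grip":{"type":"number"}}}},"newtons":{"type":"number"}},"required":["plan"]}

```bash
mkdir -p pics; ls; cat > h.py <<'E'
import numpy as np, cv2, pickle
from bench import ctrl
from scipy.spatial.transform import Rotation as R
def K(c):
    h=c["color"].shape[0]; f=h/2/np.tan(np.radians(c["fov_y"])/2)
    return np.array([[f,0,c["cx"]],[0,f,c["cy"]],[0,0,1.]])
def ray(c,uv):
    p=cv2.undistortPoints(np.array(uv,float).reshape(-1,1,2),K(c),np.array(c["dist"],float)).reshape(-1,2)
    E=np.array(c["extrinsics"]); d=np.c_[p,np.ones(len(p))]@E[:3,:3]
    return -E[:3,:3].T@E[:3,3], d   # origin, dirs (cam z =1)
def plane(c,uv,z):
    o,d=ray(c,uv); return o+d*((z-o[2])/d[:,2])[:,None]
def depth(c,uv):
    o,d=ray(c,uv); uv=np.array(uv,int).reshape(-1,2); return o+d*c["range_z"][uv[:,1],uv[:,0]][:,None]
def proj(c,P):
    E=np.array(c["extrinsics"]); r=cv2.Rodrigues(E[:3,:3])[0]
    return cv2.projectPoints(np.array(P,float).reshape(-1,1,3),r,E[:3,3],K(c),np.array(c["dist"],float))[0].reshape(-1,2)
def q(s): 
    w=s["tool_rot"]; return R.from_quat([w[1],w[2],w[3],w[0]])
def move(p,Rm=None,s=None):
    "row numbers for target TCP p, rotation Rm from measured pose"
    s=s or ctrl.state(); r=q(s); d=r.inv().apply(np.array(p)-s["position"])/0.4
    w=np.zeros(3) if Rm is None else (r.inv()*Rm).as_rotvec()/np.radians(60)
    return np.round(d,4),np.round(w,4)
E
python3 - <<'E'
from h import *
a=[ctrl.capture(n) for n in("scene","side","wrist")]
pickle.dump(a,open("c0.pkl","wb"))
for n,c in zip(("scene","side","wrist"),a): cv2.imwrite(f"pics/{n}0.png",c["color"]); print(n,c["fov_y"],c["dist"],np.round(c["extrinsics"],3).tolist(), (c["range_z"]>0).mean())
print(ctrl.state(),ctrl.grasp_offset)
E
```

```text
pics
scene 50.40371656857394 [-0.06403711  0.          0.          0.          0.        ] [[0.03, 0.999, 0.017, -0.002], [0.742, -0.011, -0.67, -0.276], [-0.669, 0.033, -0.742, 1.655], [0.0, 0.0, 0.0, 1.0]] 0.9959564208984375
side 50.96318083882191 [-0.04895385  0.          0.          0.          0.        ] [[0.779, -0.626, 0.015, -0.434], [-0.401, -0.517, -0.756, 0.335], [0.481, 0.583, -0.655, 1.318], [0.0, 0.0, 0.0, 1.0]] 0.9959920247395834
wrist 63.216750014874016 [-0.05176011  0.          0.          0.          0.        ] [[0.228, 0.974, -0.003, -0.649], [0.926, -0.216, 0.31, -0.04], [0.301, -0.073, -0.951, 0.381], [0.0, 0.0, 0.0, 1.0]] 0.9960530598958334
{'time_s': 0.15, 'joint_positions': array([-1.43880402,  0.38368882,  0.04386106,  1.59921302, -0.01792192,
        1.16124251, -0.04989804]), 'joint_velocities': array([ 0.0009092 , -0.0019238 ,  0.00153521, -0.00591163, -0.00033061,
       -0.00114868,  0.00034427]), 'effort': array([ 1.76691239e-03, -4.34050083e+01,  1.02667652e+00, -2.49979305e+01,
        1.07334470e-02,  7.24051104e-03,  2.58828777e-05]), 'position': array([0.14788412, 0.63217751, 0.2301493 ]), 'tool_rot': array([-7.48690759e-05,  1.14616751e-01,  9.93409198e-01, -1.07690131e-03]), 'wrist_force': array([-0.17131711,  0.19519618, -0.31667118]), 'wrist_torque': array([-0.01026075,  0.03048515,  0.005713  ]), 'gripper_force': 0.0, 'opening': 1.00082649672981} 0.0187
```

View pics/scene0.png

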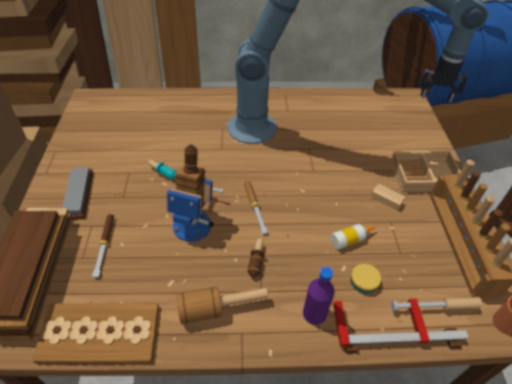

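View pics/side0.png

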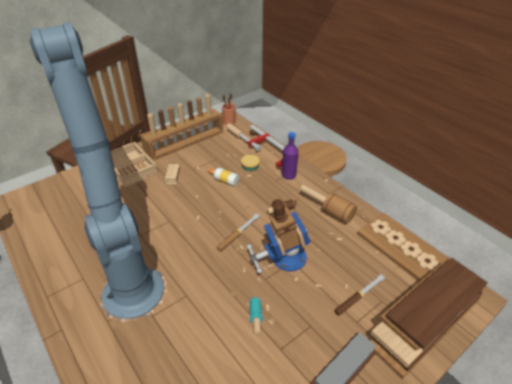

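Scene view: the glue bottle is at about (352,236) with its nozzle to the right, and the vise is at (188,215). There are three finial candidates:
- A dark one upright in the post, at (190,158).
- A dark spare lying at (257,258).
- A turquoise look-alike lying at (162,170).

Only the first stands in the bore, so it is the one meant. In the side view it is at (277,208), and the bottle is at (225,176).

```bash
python3 - <<'E'
from h import *
a=pickle.load(open("c0.pkl","rb"))
big=[]
for n,c,(u,v),(u2,v2) in zip(("scene","side"),a,((190,165),(277,215)),((352,236),(225,176))):
    for x,y in((u,v),(u2,v2)):
        big.append(cv2.resize(c["color"][y-35:y+35,x-45:x+45],None,fx=4,fy=4,interpolation=cv2.INTER_CUBIC))
cv2.imwrite("pics/crop.png",np.vstack([np.hstack(big[:2]),np.hstack(big[2:])]))
for n,c,roi in zip(("scene","side"),a,((315,210,385,260),(200,160,245,190))):
    hsv=cv2.cvtColor(c["color"],cv2.COLOR_BGR2HSV).astype(int); x0,y0,x1,y1=roi
    H,S,V=hsv[y0:y1,x0:x1].transpose(2,0,1)
    white=(S<70)&(V>150); yel=(H>20)&(H<33)&(S>150)&(V>150); ora=(H<16)&(S>190)&(V>180)
    for m,k in((white,"white"),(yel,"yellow"),(ora,"orange")):
        p=np.argwhere(m)[:,::-1]+[x0,y0]
        if len(p): 
            P=depth(c,p); print(n,k,len(p),p.mean(0).round(1),np.median(P,0).round(4),P[:,2].max().round(4), plane(c,[p.mean(0)],.026).round(4))
    # finial points
    vv,uu=np.mgrid[0:384,0:512]; uv=np.c_[uu.ravel(),vv.ravel()]; P=depth(c,uv)
    m=(P[:,2]>.19)&(P[:,2]<.34)&(P[:,0]>.3)&(P[:,0]<.8)&(P[:,1]<0)&(P[:,1]>-.45)
    Q=P[m]
    for z in np.arange(.19,.33,.01):
        s=Q[(Q[:,2]>=z)&(Q[:,2]<z+.01)]
        if len(s): print(n,round(z,3),len(s),s.mean(0).round(3),s.min(0).round(3),s.max(0).round(3))
E
```

```text
scene white 230 [348.8 233.4] [0.5759 0.2606 0.0471] 1.0438 [[0.5621 0.2853 0.026 ]]
scene yellow 142 [350.  233.3] [0.5795 0.2818 0.0484] 1.0438 [[0.5617 0.2892 0.026 ]]
scene orange 11 [369.5 227.3] [0.546  0.3528 0.0315] 0.0384 [[0.5395 0.3566 0.026 ]]
scene 0.19 96 [ 0.496 -0.198  0.195] [ 0.448 -0.241  0.19 ] [ 0.517 -0.156  0.2  ]
scene 0.2 99 [ 0.486 -0.19   0.205] [ 0.441 -0.237  0.2  ] [ 0.512 -0.158  0.21 ]
scene 0.21 162 [ 0.485 -0.199  0.215] [ 0.437 -0.239  0.21 ] [ 0.509 -0.16   0.22 ]
scene 0.22 145 [ 0.483 -0.201  0.223] [ 0.458 -0.237  0.22 ] [ 0.509 -0.172  0.23 ]
scene 0.23 17 [ 0.473 -0.192  0.234] [ 0.459 -0.203  0.23 ] [ 0.486 -0.175  0.24 ]
scene 0.24 37 [ 0.473 -0.193  0.245] [ 0.464 -0.211  0.24 ] [ 0.48  -0.177  0.249]
scene 0.25 46 [ 0.471 -0.193  0.255] [ 0.46 -0.21  0.25] [ 0.479 -0.176  0.26 ]
scene 0.26 44 [ 0.468 -0.192  0.265] [ 0.447 -0.21   0.26 ] [ 0.475 -0.173  0.27 ]
scene 0.27 44 [ 0.465 -0.19   0.275] [ 0.447 -0.209  0.27 ] [ 0.472 -0.172  0.28 ]
scene 0.28 68 [ 0.459 -0.19   0.285] [ 0.441 -0.208  0.28 ] [ 0.47  -0.174  0.29 ]
scene 0.29 31 [ 
[... 516 characters left out ...]
] [ 0.441 -0.235  0.22 ] [ 0.503 -0.173  0.23 ]
side 0.23 9 [ 0.448 -0.202  0.237] [ 0.438 -0.209  0.233] [ 0.464 -0.189  0.239]
side 0.24 29 [ 0.449 -0.203  0.245] [ 0.436 -0.21   0.24 ] [ 0.472 -0.185  0.25 ]
side 0.25 26 [ 0.448 -0.201  0.255] [ 0.434 -0.209  0.25 ] [ 0.468 -0.188  0.26 ]
side 0.26 25 [ 0.445 -0.202  0.265] [ 0.432 -0.211  0.26 ] [ 0.467 -0.184  0.27 ]
side 0.27 33 [ 0.441 -0.198  0.275] [ 0.43  -0.208  0.27 ] [ 0.463 -0.176  0.28 ]
side 0.28 54 [ 0.444 -0.195  0.285] [ 0.43  -0.208  0.28 ] [ 0.466 -0.17   0.29 ]
side 0.29 32 [ 0.446 -0.191  0.294] [ 0.437 -0.201  0.29 ] [ 0.457 -0.179  0.298]
side 0.3 1 [ 0.443 -0.185  0.301] [ 0.443 -0.185  0.301] [ 0.443 -0.185  0.301]
```

View pics/crop.png

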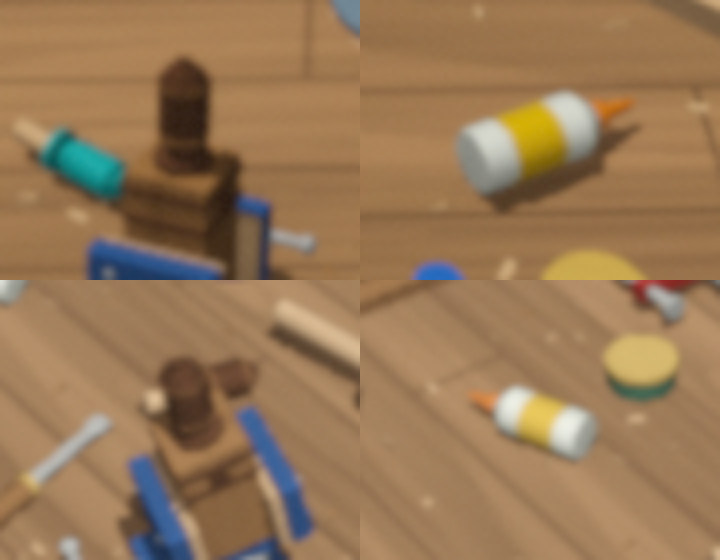

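The crop confirms it: the dark finial stands upright in the post, clear of the turquoise one, and the bottle's nozzle points to +y/−x. I'm moving above the bottle for a close look.

play_rows:
  plan:
    - {"dx": -0.6, "dy": -0.3, "dz": -0.05, "wz": 0.914, "grip": -1}
    - {"dx": -0.6, "dy": -0.3, "dz": -0.05, "wz": 0.914, "grip": -1}
    - {"dx": -0.6, "dy": -0.3, "dz": -0.05, "wz": 0.914, "grip": -1}
    - {"dx": -0.6, "dy": -0.3, "dz": -0.05, "wz": 0.914, "grip": -1}
    - {"dx": -0.6, "dy": -0.3, "dz": -0.05, "wz": 0.914, "grip": -1}
    - {"dx": -0.6, "dy": -0.3, "dz": -0.05, "wz": 0.914, "grip": -1}
    - {"dx": -0.6, "dy": -0.3, "dz": -0.05, "wz": 0.914, "grip": -1}
    - {"dx": -0.6, "dy": -0.3, "dz": -0.05, "wz": 0.914, "grip": -1}

```text
schema error: expected keys dx, dy, dz, wx, wy, wz, grip
```

```bash
python3 - <<'E'
from h import *
s=ctrl.state(); print(s["position"],s["joint_positions"].round(3),q(s).as_matrix().round(3).tolist())
print(move([.59,.24,.25]))
E
```

```text
[0.14788412 0.63217751 0.2301493 ] [-1.439  0.384  0.044  1.599 -0.018  1.161 -0.05 ] [[-0.974, 0.228, -0.0], [0.228, 0.974, -0.002], [-0.0, -0.002, -1.0]]
(array([-1.2995, -0.7031, -0.048 ]), array([0., 0., 0.]))
```

play_rows:
  plan:
    - {"dx": -0.6, "dy": -0.3, "dz": -0.05, "wx": 0, "wy": 0, "wz": 0.914, "grip": -1}
    - {"dx": -0.6, "dy": -0.3, "dz": -0.05, "wx": 0, "wy": 0, "wz": 0.914, "grip": -1}
    - {"dx": -0.6, "dy": -0.3, "dz": -0.05, "wx": 0, "wy": 0, "wz": 0.914, "grip": -1}
    - {"dx": -0.6, "dy": -0.3, "dz": -0.05, "wx": 0, "wy": 0, "wz": 0.914, "grip": -1}
    - {"dx": -0.6, "dy": -0.3, "dz": -0.05, "wx": 0, "wy": 0, "wz": 0.914, "grip": -1}
    - {"dx": -0.6, "dy": -0.3, "dz": -0.05, "wx": 0, "wy": 0, "wz": 0.914, "grip": -1}
    - {"dx": -0.6, "dy": -0.3, "dz": -0.05, "wx": 0, "wy": 0, "wz": 0.914, "grip": -1}
    - {"dx": -0.6, "dy": -0.3, "dz": -0.05, "wx": 0, "wy": 0, "wz": 0.914, "grip": -1}

```text
time_s: 0.95
position: [0.3553, 0.4603, 0.2511]
tool_rot: [-0.0, 0.56, 0.828, -0.0]
wrist_force: [-0.9, 0.0, -0.7]
opening: 1.002
gripper_force: 0.0
```

```bash
python3 - <<'E'
from h import *
s=ctrl.state(); print(s["position"],s["joint_positions"].round(3),q(s).as_matrix().round(3).tolist())
print(move([.575,.25,.25]))
E
```

```text
[0.3552654  0.46027756 0.25105627] [-1.244  0.24   0.303  1.758 -0.078  1.156 -0.536] [[-0.372, 0.928, -0.0], [0.928, 0.372, -0.0], [-0.0, -0.0, -1.0]]
(array([-0.6924,  0.3142,  0.0027]), array([0., 0., 0.]))
```

play_rows:
  plan:
    - {"dx": -0.69, "dy": 0.31, "dz": 0, "wx": 0, "wy": 0, "wz": 0, "grip": -1}
    - {"dx": -0.69, "dy": 0.31, "dz": 0, "wx": 0, "wy": 0, "wz": 0, "grip": -1}
    - {"dx": -0.69, "dy": 0.31, "dz": 0, "wx": 0, "wy": 0, "wz": 0, "grip": -1}
    - {"dx": -0.69, "dy": 0.31, "dz": 0, "wx": 0, "wy": 0, "wz": 0, "grip": -1}
    - {"dx": -0.69, "dy": 0.31, "dz": 0, "wx": 0, "wy": 0, "wz": 0, "grip": -1}
    - {"dx": -0.69, "dy": 0.31, "dz": 0, "wx": 0, "wy": 0, "wz": 0, "grip": -1}
    - {"dx": -0.69, "dy": 0.31, "dz": 0, "wx": 0, "wy": 0, "wz": 0, "grip": -1}
    - {"dx": -0.69, "dy": 0.31, "dz": 0, "wx": 0, "wy": 0, "wz": 0, "grip": -1}

```text
time_s: 1.75
position: [0.5735, 0.2504, 0.2508]
tool_rot: [0.0, 0.56, 0.828, -0.0]
wrist_force: [-1.6, 1.2, -0.5]
opening: 1.001
gripper_force: 0.0
```

```bash
python3 - <<'E'
from h import *
s=ctrl.state(); print(s["position"],s["joint_positions"].round(3))
c=ctrl.capture("wrist"); pickle.dump(c,open("c1.pkl","wb")); 
hsv=cv2.cvtColor(c["color"],cv2.COLOR_BGR2HSV).astype(int); H,S,V=hsv.transpose(2,0,1)
vis=cv2.resize(c["color"],None,fx=1.5,fy=1.5); cv2.imwrite("pics/w1.png",vis)
vv,uu=np.mgrid[0:384,0:512]; uv=np.c_[uu.ravel(),vv.ravel()]; P=depth(c,uv)
for k,m in (("white",(S<70)&(V>140)),("yel",(H>20)&(H<33)&(S>150)&(V>130)),("ora",(H<16)&(S>190)&(V>150))):
    Q=P[m.ravel()&(P[:,2]>.005)&(P[:,2]<.07)&(P[:,0]>.48)&(P[:,0]<.64)&(P[:,1]>.19)&(P[:,1]<.42)]
    print(k,len(Q),Q.mean(0).round(4),np.percentile(Q,[1,99],0).round(3).tolist())
    if k=="white": W=Q
    if k=="yel": Y=Q
A=np.vstack([W,Y]);A=A[A[:,2]>.03]
m=A[:,:2].mean(0); e=np.linalg.svd(A[:,:2]-m,full_matrices=False)[2][0]; e*=np.sign(e[1])
t=(A[:,:2]-m)@e; n=(A[:,:2]-m)@[-e[1],e[0]]
print("axis",e,np.degrees(np.arctan2(e[1],e[0])),"t",np.percentile(t,[.5,99.5]),"n",np.percentile(n,[.5,99.5]),"m",m,"zmax",np.percentile(A[:,2],99))
top=A[A[:,2]>np.percentile(A[:,2],75)];m2=top[:,:2].mean(0);print("ridge",m2,np.polyfit((top[:,:2]-m)@e,(top[:,:2]-m)@[-e[1],e[0]],1))
E
```

```text
[0.57349314 0.25041674 0.25076998] [-0.848  0.342  0.463  1.656 -0.162  1.183  0.035]
white 2170 [0.5628 0.2926 0.0468] [[0.532, 0.235, 0.032], [0.601, 0.34, 0.053]]
yel 1629 [0.5673 0.2834 0.0484] [[0.541, 0.259, 0.033], [0.594, 0.308, 0.054]]
ora 22 [0.5374 0.3532 0.0307] [[0.531, 0.339, 0.027], [0.552, 0.376, 0.037]]
axis [-0.37117033  0.9285648 ] 111.78781262426638 t [-0.05319358  0.0532356 ] n [-0.02371697  0.02300805] m [0.56476049 0.28861994] zmax 0.05353419480515509
ridge [0.56872367 0.28364898] [ 0.00107392 -0.00182846]
```

View pics/w1.png

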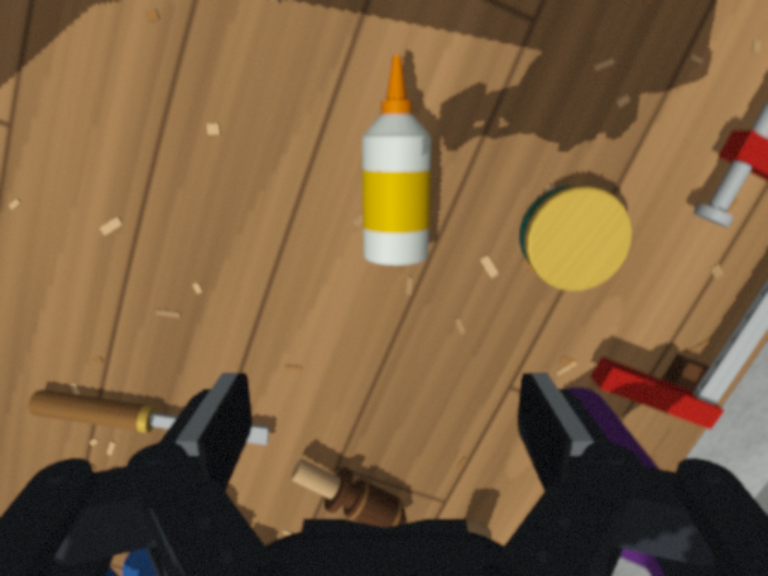

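The wrist view shows the bottle at (396,165) of the picture, already lined up with tool x (axis azimuth 111.8°). The tin is at (577,240) and well clear. Before grasping, I'll test in the air whether the arm can reach the tilt needed for standing it up.

play_rows:
  plan:
    - {"dx": 0.127, "dy": 0.02, "dz": 0.25, "wx": 0, "wy": 1, "wz": 0, "grip": -1}
    - {"dx": 0.127, "dy": 0.02, "dz": 0.25, "wx": 0, "wy": 1, "wz": 0, "grip": -1}
    - {"dx": 0.127, "dy": 0.02, "dz": 0.25, "wx": 0, "wy": 1, "wz": 0, "grip": -1}
    - {"dx": 0.127, "dy": 0.02, "dz": 0.25, "wx": 0, "wy": 1, "wz": 0, "grip": -1}
    - {"dx": 0.127, "dy": 0.02, "dz": 0.25, "wx": 0, "wy": 1, "wz": 0, "grip": -1}
    - {"dx": 0.127, "dy": 0.02, "dz": 0.25, "wx": 0, "wy": 1, "wz": 0, "grip": -1}
    - {"dx": 0.127, "dy": 0.02, "dz": 0.25, "wx": 0, "wy": 1, "wz": 0, "grip": -1}
    - {"dx": 0.127, "dy": 0.02, "dz": 0.25, "wx": 0, "wy": 1, "wz": 0, "grip": -1}

```text
time_s: 2.6
position: [0.5591, 0.2996, 0.1454]
tool_rot: [-0.417, 0.487, 0.716, 0.276]
wrist_force: [0.2, -1.0, -0.9]
opening: 1.0
gripper_force: 0.0
```

```bash
python3 - <<'E'
from h import *
s=ctrl.state(); print(s["position"],s["joint_positions"].round(3),q(s).as_matrix().round(3).tolist())
e=np.array([-.3712,.9286,0]);z=np.array([0,0,1.]);a=np.radians(30)
t=-z*np.cos(a)-e*np.sin(a); y=np.cross(z,e)*-1; M=np.c_[np.cross(y,t),y,t]; Rm=R.from_matrix(M); print(M.round(3))
g=np.array([.5622,.2949,.028])
for k in (.09,0): print(move(g+.0187*t-k*t,Rm))
E
```

```text
[0.55909175 0.29963028 0.14541591] [-0.22   0.706  0.13   1.688 -1.088  1.413  0.85 ] [[-0.178, 0.928, -0.327], [0.467, 0.372, 0.802], [0.866, -0.01, -0.5]]
[[-0.321  0.929  0.186]
 [ 0.804  0.371 -0.464]
 [-0.5   -0.    -0.866]]
(array([-0.0829,  0.0044,  0.1347]), array([-0.011 , -1.5004, -0.0017]))
(array([-0.3079,  0.0063,  0.1346]), array([-0.011 , -1.5004, -0.0017]))
```

play_rows:
  plan:
    - {"dx": -0.08, "dy": 0, "dz": 0.05, "wx": 0, "wy": -1, "wz": 0, "grip": -1}
    - {"dx": -0.08, "dy": 0, "dz": 0.05, "wx": 0, "wy": -1, "wz": 0, "grip": -1}
    - {"dx": -0.08, "dy": 0, "dz": 0.05, "wx": 0, "wy": -1, "wz": 0, "grip": -1}
    - {"dx": -0.08, "dy": 0, "dz": 0.05, "wx": 0, "wy": -1, "wz": 0, "grip": -1}
    - {"dx": -0.08, "dy": 0, "dz": 0.05, "wx": 0, "wy": -1, "wz": 0, "grip": -1}
    - {"dx": -0.08, "dy": 0, "dz": 0.05, "wx": 0, "wy": -1, "wz": 0, "grip": -1}
    - {"dx": -0.08, "dy": 0, "dz": 0.05, "wx": 0, "wy": -1, "wz": 0, "grip": -1}
    - {"dx": -0.08, "dy": 0, "dz": 0.05, "wx": 0, "wy": -1, "wz": 0, "grip": -1}

```text
time_s: 3.4
position: [0.5543, 0.3193, 0.1156]
tool_rot: [-0.001, 0.55, 0.835, 0.004]
wrist_force: [-1.1, 1.6, 0.1]
opening: 1.003
gripper_force: 0.0
```

```bash
cat > b.py <<'E'
from h import *
s=ctrl.state(); print(s["position"],s["joint_positions"].round(3),q(s).as_matrix().round(3).tolist())
e=np.array([-.3712,.9286,0]);z=np.array([0,0,1.]);a=np.radians(30)
t=-z*np.cos(a)-e*np.sin(a); y=np.cross(z,e)*-1; M=np.c_[np.cross(y,t),y,t]; Rm=R.from_matrix(M)
g=np.array([.5622,.2949,.028])
for k in (.09,0): print(move(g+.0187*t-k*t,Rm))
E
python3 b.py
```

```text
[0.55432256 0.31930187 0.11564419] [-0.955  0.517  0.478  1.738 -0.29   0.95   0.046] [[-0.396, 0.918, 0.002], [0.918, 0.396, 0.007], [0.006, 0.005, -1.0]]
(array([ 0.0249, -0.004 ,  0.0649]), array([ 0.0109, -0.5057,  0.0237]))
(array([-0.0887, -0.0079,  0.259 ]), array([ 0.0109, -0.5057,  0.0237]))
```

play_rows:
  plan:
    - {"dx": 0.025, "dy": -0.004, "dz": 0.065, "wx": 0.011, "wy": -0.5, "wz": 0.024, "grip": -1}
    - {"dx": 0.025, "dy": -0.004, "dz": 0.065, "wx": 0.011, "wy": -0.5, "wz": 0.024, "grip": -1}
    - {"dx": 0.025, "dy": -0.004, "dz": 0.065, "wx": 0.011, "wy": -0.5, "wz": 0.024, "grip": -1}
    - {"dx": 0.025, "dy": -0.004, "dz": 0.065, "wx": 0.011, "wy": -0.5, "wz": 0.024, "grip": -1}
    - {"dx": 0, "dy": -0.005, "dz": 0.115, "wx": 0.011, "wy": -0.5, "wz": 0.024, "grip": -1}
    - {"dx": -0.03, "dy": -0.006, "dz": 0.165, "wx": 0.011, "wy": -0.5, "wz": 0.024, "grip": -1}

```text
time_s: 4.0
position: [0.5608, 0.2982, 0.0469]
tool_rot: [0.21, 0.547, 0.797, -0.146]
wrist_force: [-0.1, -1.5, 0.6]
opening: 1.001
gripper_force: 0.0
```

```bash
python3 b.py; python3 - <<'E'
from h import *
c=ctrl.capture("wrist"); cv2.imwrite("pics/w2.png",c["color"])
E
```

```text
[0.56076935 0.29819722 0.04690961] [-1.261  0.794  0.654  1.686  0.039  0.974 -0.38 ] [[-0.313, 0.933, 0.175], [0.81, 0.359, -0.463], [-0.495, -0.003, -0.869]]
(array([ 0.0166, -0.0011, -0.1327]), array([-0.0088, -0.0053, -0.0093]))
(array([0.0154, 0.001 , 0.0923]), array([-0.0088, -0.0053, -0.0093]))
```

View pics/w2.png

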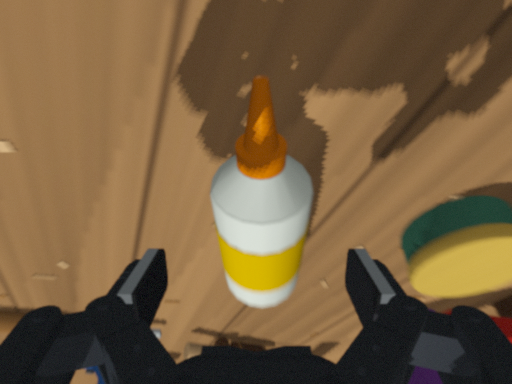

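The bottle sits centred between the fingers: (260,230), against a finger midpoint of about 256. I'm descending and closing.

play_rows:
  plan:
    - {"dx": 0.015, "dy": 0.001, "dz": 0.05, "wx": 0, "wy": 0, "wz": 0, "grip": -1}
    - {"dx": 0.015, "dy": 0.001, "dz": 0.09, "wx": 0, "wy": 0, "wz": 0, "grip": -1}
    - {"dx": 0.015, "dy": 0.001, "dz": 0.09, "wx": 0, "wy": 0, "wz": 0, "grip": -1}
    - {"dx": 0.015, "dy": 0.001, "dz": 0.09, "wx": 0, "wy": 0, "wz": 0, "grip": 1}
    - {"dx": 0.015, "dy": 0.001, "dz": 0.09, "wx": 0, "wy": 0, "wz": 0, "grip": 1}
    - {"dx": 0.015, "dy": 0.001, "dz": 0.09, "wx": 0, "wy": 0, "wz": 0, "grip": 1}
    - {"dx": 0.015, "dy": 0.001, "dz": 0.09, "wx": 0, "wy": 0, "wz": 0, "grip": 1}
    - {"dx": 0.015, "dy": 0.001, "dz": 0.09, "wx": 0, "wy": 0, "wz": 0, "grip": 1}
  newtons: 30

```text
time_s: 4.85
position: [0.5685, 0.2808, 0.0147]
tool_rot: [0.212, 0.55, 0.794, -0.148]
wrist_force: [-1.7, 1.8, 5.9]
opening: 0.602
gripper_force: 31.6
```

```bash
python3 b.py;  python3 - <<'E'
from h import *
s=ctrl.state(); r=q(s)
print(move(s["position"]+np.array([0,0,.12])))
print(s["opening"],s["gripper_force"],s["wrist_force"])
E
```

```text
[0.56853307 0.28078712 0.01470515] [-1.23   0.84   0.643  1.697  0.028  0.917 -0.379] [[-0.305, 0.937, 0.173], [0.811, 0.351, -0.468], [-0.499, -0.002, -0.867]]
(array([ 0.017 , -0.0049, -0.2263]), array([-0.0124, -0.001 , -0.0173]))
(array([ 0.0168, -0.0019, -0.0013]), array([-0.0124, -0.001 , -0.0173]))
(array([-0.1497, -0.0007, -0.26  ]), array([0., 0., 0.]))
0.6021323865071275 31.627485752105713 [-1.73094624  1.81873806  5.90072544]
```

play_rows:
  plan:
    - {"dx": -0.075, "dy": 0, "dz": -0.13, "wx": 0, "wy": 0, "wz": 0, "grip": 1}
    - {"dx": -0.15, "dy": 0, "dz": -0.26, "wx": 0, "wy": 0, "wz": 0, "grip": 1}
    - {"dx": -0.15, "dy": 0, "dz": -0.26, "wx": 0, "wy": 0.15, "wz": 0, "grip": 1}
    - {"dx": -0.15, "dy": 0, "dz": -0.26, "wx": 0, "wy": 0.3, "wz": 0, "grip": 1}
    - {"dx": -0.15, "dy": 0, "dz": -0.26, "wx": 0, "wy": 0.45, "wz": 0, "grip": 1}
    - {"dx": -0.15, "dy": 0, "dz": -0.26, "wx": 0, "wy": 0.6, "wz": 0, "grip": 1}
    - {"dx": -0.15, "dy": 0, "dz": -0.26, "wx": 0, "wy": 0.75, "wz": 0, "grip": 1}

```text
time_s: 5.55
position: [0.5684, 0.2792, 0.1346]
tool_rot: [-0.096, 0.567, 0.816, 0.065]
wrist_force: [-0.8, -0.6, -2.1]
opening: 0.594
gripper_force: 32.0
```

```bash
cat > b2.py <<'E'
from h import *
s=ctrl.state(); print(s["position"],s["joint_positions"].round(3),q(s).as_matrix().round(3).tolist(),s["opening"],s["wrist_force"].round(1))
e=np.array([-.3712,.9286,0]);z=np.array([0,0,1.]);a=np.radians(30)
t=-z*np.sin(a)+e*np.cos(a); y=np.cross(z,e)*-1; M=np.c_[np.cross(y,t),y,t]; Rm=R.from_matrix(M)
g=np.array([.565,.29,0.054])
for k in (.05,.015,0): print(move(g+.0187*t+k*z,Rm))
E
python3 b2.py
```

```text
[0.56840176 0.27924993 0.13458167] [-0.737  0.482  0.424  1.749 -0.507  1.012  0.287] [[-0.339, 0.937, -0.082], [0.912, 0.349, 0.215], [0.23, -0.002, -0.973]] 0.5941104691452713 [-0.8 -0.6 -2.1]
(array([0.0438, 0.0007, 0.1129]), array([ 0.0123,  0.7782, -0.0201]))
(array([0.0237, 0.0008, 0.1981]), array([ 0.0123,  0.7782, -0.0201]))
(array([0.015 , 0.0009, 0.2346]), array([ 0.0123,  0.7782, -0.0201]))
```

play_rows:
  plan:
    - {"dx": 0.02, "dy": 0, "dz": 0.05, "wx": 0, "wy": 0.15, "wz": 0, "grip": 1}
    - {"dx": 0.044, "dy": 0, "dz": 0.1, "wx": 0, "wy": 0.3, "wz": 0, "grip": 1}
    - {"dx": 0.044, "dy": 0, "dz": 0.11, "wx": 0.005, "wy": 0.45, "wz": -0.01, "grip": 1}
    - {"dx": 0.044, "dy": 0, "dz": 0.11, "wx": 0.01, "wy": 0.6, "wz": -0.02, "grip": 1}
    - {"dx": 0.044, "dy": 0, "dz": 0.11, "wx": 0.01, "wy": 0.75, "wz": -0.02, "grip": 1}
    - {"dx": 0.044, "dy": 0, "dz": 0.11, "wx": 0.01, "wy": 0.75, "wz": -0.02, "grip": 1}
    - {"dx": 0.044, "dy": 0, "dz": 0.11, "wx": 0.01, "wy": 0.75, "wz": -0.02, "grip": 1}

```text
time_s: 6.25
position: [0.558, 0.3024, 0.0916]
tool_rot: [-0.402, 0.494, 0.723, 0.27]
wrist_force: [-0.0, -0.4, -0.8]
opening: 0.599
gripper_force: 32.1
```

```bash
python3 b2.py; python3 - <<'E'
from h import *
im=[]
for n in("scene","side"):
    c=ctrl.capture(n); u,v=proj(c,[[.565,.29,.1]])[0].astype(int)
    im.append(cv2.resize(c["color"][max(v-60,0):v+60,u-60:u+60],None,fx=3.2,fy=3.2,interpolation=cv2.INTER_CUBIC))
cv2.imwrite("pics/t3.png",np.hstack(im))
E
```

```text
[0.55802541 0.30236185 0.09161957] [-0.231  0.766  0.126  1.698 -1.096  1.34   0.905] [[-0.19, 0.93, -0.314], [0.497, 0.367, 0.786], [0.847, -0.007, -0.532]] 0.5986419304012214 [-0.  -0.4 -0.8]
(array([0.0093, 0.0046, 0.0005]), array([ 0.0001,  0.0358, -0.0073]))
(array([-0.0648,  0.0052,  0.047 ]), array([ 0.0001,  0.0358, -0.0073]))
(array([-0.0966,  0.0055,  0.067 ]), array([ 0.0001,  0.0358, -0.0073]))
```

View pics/t3.png

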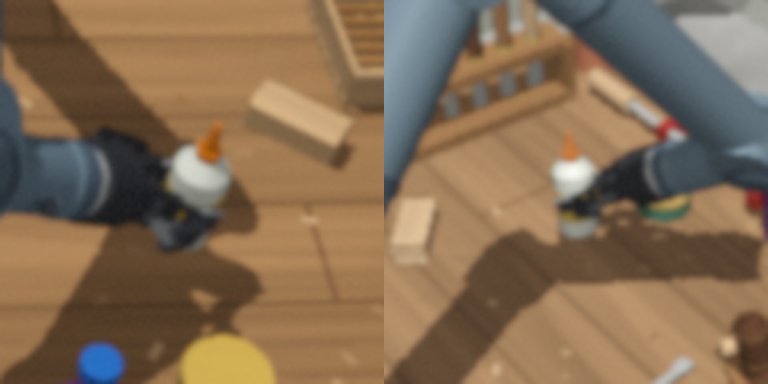

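The bottle is upright in the grip in both views: (200,170) in the left half and (573,200) in the right. I'm lowering it.

play_rows:
  plan:
    - {"dx": -0.03, "dy": 0.005, "dz": 0.027, "wx": 0, "wy": 0.036, "wz": 0, "grip": 1}
    - {"dx": -0.06, "dy": 0.005, "dz": 0.044, "wx": 0, "wy": 0.036, "wz": 0, "grip": 1}
    - {"dx": -0.075, "dy": 0.005, "dz": 0.054, "wx": 0, "wy": 0.036, "wz": 0, "grip": 1}
    - {"dx": -0.075, "dy": 0.005, "dz": 0.054, "wx": 0, "wy": 0.036, "wz": 0, "grip": 1}
    - {"dx": -0.075, "dy": 0.005, "dz": 0.054, "wx": 0, "wy": 0.036, "wz": 0, "grip": 1}

```text
time_s: 6.85
position: [0.5594, 0.3085, 0.0583]
tool_rot: [-0.415, 0.485, 0.717, 0.281]
wrist_force: [-0.3, 0.2, -1.6]
opening: 0.597
gripper_force: 32.1
```

```bash
python3 b2.py; python3 - <<'E'
from h import *
c=ctrl.capture("side");d=ctrl.capture("scene")
# bottle body points & lowest point
for c in(c,d):
    vv,uu=np.mgrid[0:384,0:512]; uv=np.c_[uu.ravel(),vv.ravel()]; P=depth(c,uv)
    hsv=cv2.cvtColor(c["color"],cv2.COLOR_BGR2HSV).reshape(-1,3).astype(int)
    m=(abs(P[:,0]-.565)<.06)&(abs(P[:,1]-.29)<.06)&(hsv[:,1]<80)&(hsv[:,2]>110)
    B=P[m]; print(len(B))
    for lo in np.arange(0,.16,.01):
        k=B[(B[:,2]>=lo)&(B[:,2]<lo+.01)]
        if len(k)>2: print(round(lo,2),len(k),k.mean(0).round(3),k.min(0).round(3),k.max(0).round(3))
E
```

```text
[0.55935953 0.30849228 0.05829069] [-0.214  0.842  0.105  1.676 -1.128  1.339  0.964] [[-0.185, 0.928, -0.322], [0.463, 0.371, 0.805], [0.867, -0.0, -0.498]] 0.59684684839746 [-0.3  0.2 -1.6]
(array([ 0.075 , -0.0041, -0.0519]), array([-0.0004, -0.0021, -0.0002]))
(array([-0.0009, -0.0041, -0.0083]), array([-0.0004, -0.0021, -0.0002]))
(array([-0.0334, -0.0041,  0.0103]), array([-0.0004, -0.0021, -0.0002]))
180
0.0 8 [0.554 0.298 0.002] [0.545 0.281 0.001] [0.569 0.323 0.005]
0.01 12 [0.557 0.28  0.016] [0.538 0.274 0.012] [0.577 0.292 0.019]
0.02 18 [0.549 0.282 0.025] [0.535 0.271 0.021] [0.568 0.308 0.029]
0.03 12 [0.546 0.284 0.034] [0.537 0.274 0.03 ] [0.56  0.296 0.04 ]
0.07 3 [0.533 0.291 0.076] [0.531 0.29  0.072] [0.537 0.292 0.08 ]
0.08 15 [0.552 0.289 0.084] [0.538 0.276 0.081] [0.592 0.31  0.089]
0.09 28 [0.552 0.281 0.095] [0.536 0.263 0.09 ] [0.594 0.307 0.1  ]
0.1 35 [0.556 0.286 0.106] [0.535 0.255 0.1  ] [0.587 0.317 0.11 ]
0.11 35 [0.555 0.287 0.115] [0.538 0.248 0.11 ] [0.576 0.31  0.12 ]
0.12 10 [0.559 0.289 0.123] [0.547 0.277 0.12 ] [0.571 0.298 0.127]
244
0.07 6 [0.566 0.288 0.077] [0.531 0.27  0.074] [0.589 0.311 0.079]
0.08 44 [0.581 0.287 0.085] [0.543 0.27  0.08 ] [0.596 0.318 0.09 ]
0.09 30 [0.585 0.29  0.095] [0.568 0.271 0.09 ] [0.592 0.317 0.1  ]
0.1 86 [0.577 0.291 0.106] [0.543 0.27  0.1  ] [0.592 0.321 0.11 ]
0.11 69 [0.573 0.293 0.114] [0.553 0.275 0.11 ] [0.588 0.317 0.119]
0.12 9 [0.573 0.289 0.122] [0.567 0.283 0.12 ] [0.577 0.3   0.123]
```

play_rows:
  plan:
    - {"dx": -0.013, "dy": 0, "dz": 0.0075, "wx": 0, "wy": 0, "wz": 0, "grip": 1}
    - {"dx": -0.0195, "dy": 0, "dz": 0.0112, "wx": 0, "wy": 0, "wz": 0, "grip": 1}
    - {"dx": -0.0238, "dy": 0, "dz": 0.0137, "wx": 0, "wy": 0, "wz": 0, "grip": 1}
    - {"dx": -0.0238, "dy": 0, "dz": 0.0137, "wx": 0, "wy": 0, "wz": 0, "grip": 1}
    - {"dx": -0.0238, "dy": 0, "dz": 0.0137, "wx": 0, "wy": 0, "wz": 0, "grip": 1}

```text
time_s: 7.45
position: [0.5594, 0.3078, 0.0475]
tool_rot: [-0.416, 0.485, 0.716, 0.281]
wrist_force: [-0.6, -2.3, 3.2]
opening: 0.598
gripper_force: 32.1
```

play_rows:
  plan:
    - {"dx": -0.0022, "dy": 0, "dz": 0.0012, "wx": 0, "wy": 0, "wz": 0, "grip": 1}
    - {"dx": -0.0032, "dy": 0, "dz": 0.0018, "wx": 0, "wy": 0, "wz": 0, "grip": 1}
    - {"dx": -0.0032, "dy": 0, "dz": 0.0018, "wx": 0, "wy": 0, "wz": 0, "grip": 1}

```text
time_s: 7.75
position: [0.5594, 0.3078, 0.0474]
tool_rot: [-0.416, 0.485, 0.716, 0.282]
wrist_force: [-1.8, -3.1, 9.1]
opening: 0.597
gripper_force: 32.5
```

play_rows:
  plan:
    - {"dx": 0, "dy": 0, "dz": 0, "wx": 0, "wy": 0, "wz": 0, "grip": -0.35}
    - {"dx": 0, "dy": 0, "dz": 0, "wx": 0, "wy": 0, "wz": 0, "grip": -0.6}
    - {"dx": 0, "dy": 0, "dz": 0, "wx": 0, "wy": 0, "wz": 0, "grip": -1}
    - {"dx": 0, "dy": 0, "dz": 0, "wx": 0, "wy": 0, "wz": 0, "grip": -1}
    - {"dx": 0, "dy": 0, "dz": 0, "wx": 0, "wy": 0, "wz": 0, "grip": -1}
    - {"dx": 0, "dy": 0, "dz": 0, "wx": 0, "wy": 0, "wz": 0, "grip": -1}

```text
time_s: 8.35
position: [0.5594, 0.3078, 0.045]
tool_rot: [-0.415, 0.486, 0.716, 0.281]
wrist_force: [0.9, 0.5, -1.5]
opening: 1.001
gripper_force: 0.0
```

play_rows:
  plan:
    - {"dx": 0, "dy": 0, "dz": -0.05, "wx": 0, "wy": 0, "wz": 0, "grip": -1}
    - {"dx": 0, "dy": 0, "dz": -0.12, "wx": 0, "wy": 0, "wz": 0, "grip": -1}
    - {"dx": 0, "dy": 0, "dz": -0.22, "wx": 0, "wy": 0, "wz": 0, "grip": -1}
    - {"dx": 0, "dy": 0, "dz": -0.32, "wx": 0, "wy": 0, "wz": 0, "grip": -1}
    - {"dx": 0.1, "dy": 0, "dz": -0.35, "wx": 0, "wy": 0, "wz": 0, "grip": -1}
    - {"dx": 0.2, "dy": 0, "dz": -0.35, "wx": 0, "wy": 0, "wz": 0, "grip": -1}
    - {"dx": 0.3, "dy": 0, "dz": -0.35, "wx": 0, "wy": 0, "wz": 0, "grip": -1}

```text
time_s: 9.05
position: [0.5838, 0.2481, 0.2209]
tool_rot: [-0.414, 0.487, 0.716, 0.281]
wrist_force: [0.2, 0.8, 1.2]
opening: 0.997
gripper_force: 0.0
```

```bash
python3 - <<'E'
from h import *
im=[];P={}
for n in("scene","side"):
    c=ctrl.capture(n); P[n]=c; u,v=proj(c,[[.565,.29,.06]])[0].astype(int)
    im.append(cv2.resize(c["color"][max(v-50,0):v+50,u-50:u+50],None,fx=3,fy=3,interpolation=cv2.INTER_CUBIC))
    u,v=proj(c,[[.455,-.19,.24]])[0].astype(int)
    im.append(cv2.resize(c["color"][max(v-50,0):v+50,u-50:u+50],None,fx=3,fy=3,interpolation=cv2.INTER_CUBIC))
cv2.imwrite("pics/t4.png",np.vstack([np.hstack(im[:2]),np.hstack(im[2:])]))
pickle.dump(P,open("c4.pkl","wb"))
s=ctrl.state();print(s["position"],s["joint_positions"].round(2),q(s).as_matrix().round(3).tolist())
E
```

```text
[0.58417391 0.25327937 0.22686782] [-0.17  0.63  0.17  1.62 -1.04  1.54  0.78] [[-0.194, 0.927, -0.319], [0.457, 0.374, 0.807], [0.868, 0.011, -0.497]]
```

View pics/t4.png

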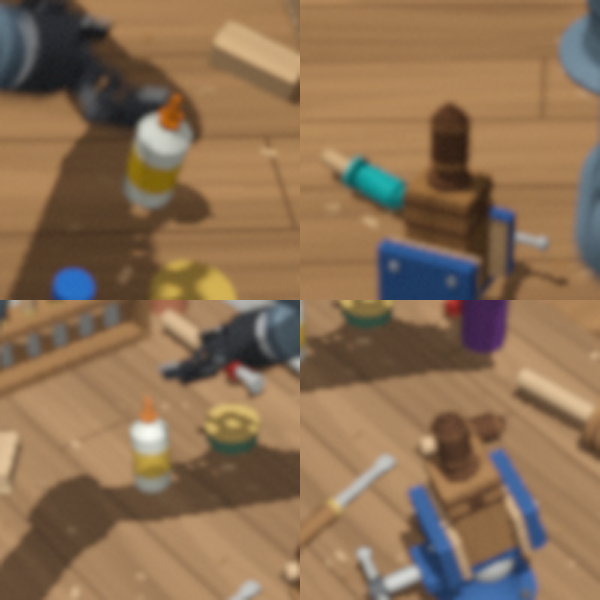

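The bottle stands upright and free, at (157,165) top-left and (150,455) bottom-left. The finial still sits in the post. Next I'm moving over it, with the tool along the leaning axis.

```bash
cat > f.py <<'E'
from h import *
def frame(az,lean=15):
    a=np.array([np.sin(np.radians(lean))*np.cos(np.radians(az)),np.sin(np.radians(lean))*np.sin(np.radians(az)),np.cos(np.radians(lean))])
    t=-a; x=np.cross(a,[np.cos(np.radians(az)),np.sin(np.radians(az)),0]); x/=-np.linalg.norm(x)
    x = x if x[1]>0 else -x
    return a,R.from_matrix(np.c_[x,np.cross(t,x),t])
E
python3 - <<'E'
from f import *
a,Rm=frame(175); print(Rm.as_matrix().round(3),move(np.array([.453,-.1915,.259])+.1*a,Rm))
E
```

```text
[[ 0.087  0.962  0.258]
 [ 0.996 -0.084 -0.023]
 [ 0.     0.259 -0.966]] (array([-0.1502, -0.7738, -0.9274]), array([-0.4496, -1.0403,  0.2821]))
```

play_rows:
  plan:
    - {"dx": 0.03, "dy": -0.07, "dz": -0.1, "wx": -0.06, "wy": -0.14, "wz": 0.04, "grip": -1}
    - {"dx": 0.05, "dy": -0.15, "dz": -0.2, "wx": -0.12, "wy": -0.28, "wz": 0.08, "grip": -1}
    - {"dx": 0.05, "dy": -0.23, "dz": -0.3, "wx": -0.18, "wy": -0.42, "wz": 0.12, "grip": -1}
    - {"dx": 0.03, "dy": -0.31, "dz": -0.38, "wx": -0.24, "wy": -0.56, "wz": 0.16, "grip": -1}
    - {"dx": 0.0, "dy": -0.38, "dz": -0.46, "wx": -0.28, "wy": -0.66, "wz": 0.18, "grip": -1}
    - {"dx": 0.0, "dy": -0.38, "dz": -0.46, "wx": -0.28, "wy": -0.66, "wz": 0.18, "grip": -1}
    - {"dx": 0.0, "dy": -0.38, "dz": -0.46, "wx": -0.28, "wy": -0.66, "wz": 0.18, "grip": -1}
    - {"dx": 0.0, "dy": -0.38, "dz": -0.46, "wx": -0.28, "wy": -0.66, "wz": 0.18, "grip": -1}

```text
time_s: 9.95
position: [0.5002, 0.0457, 0.3108]
tool_rot: [-0.1, 0.67, 0.718, 0.161]
wrist_force: [-0.3, -0.6, -0.2]
opening: 1.002
gripper_force: 0.0
```

```bash
python3 - <<'E'
from f import *
s=ctrl.state();print(s["position"],s["joint_positions"].round(2))
a,Rm=frame(175); print(move(np.array([.453,-.1915,.259])+.1*a,Rm))
E
```

```text
[0.50023215 0.04571679 0.3107889 ] [-0.31 -0.    0.37  1.94 -0.41  1.19  0.29]
(array([-0.491 , -0.2007, -0.331 ]), array([-0.1792, -0.3739,  0.1003]))
```

play_rows:
  plan:
    - {"dx": -0.06, "dy": -0.04, "dz": -0.1, "wx": -0.04, "wy": -0.08, "wz": 0.02, "grip": -1}
    - {"dx": -0.14, "dy": -0.08, "dz": -0.17, "wx": -0.08, "wy": -0.16, "wz": 0.05, "grip": -1}
    - {"dx": -0.23, "dy": -0.12, "dz": -0.24, "wx": -0.12, "wy": -0.24, "wz": 0.08, "grip": -1}
    - {"dx": -0.33, "dy": -0.16, "dz": -0.3, "wx": -0.16, "wy": -0.32, "wz": 0.1, "grip": -1}
    - {"dx": -0.42, "dy": -0.18, "dz": -0.33, "wx": -0.18, "wy": -0.37, "wz": 0.1, "grip": -1}
    - {"dx": -0.49, "dy": -0.2, "dz": -0.33, "wx": -0.18, "wy": -0.37, "wz": 0.1, "grip": -1}
    - {"dx": -0.49, "dy": -0.2, "dz": -0.33, "wx": -0.18, "wy": -0.37, "wz": 0.1, "grip": -1}
    - {"dx": -0.49, "dy": -0.2, "dz": -0.33, "wx": -0.18, "wy": -0.37, "wz": 0.1, "grip": -1}

```text
time_s: 10.75
position: [0.4275, -0.1886, 0.3543]
tool_rot: [0.094, 0.731, 0.67, 0.089]
wrist_force: [-0.0, 0.5, 0.7]
opening: 1.0
gripper_force: 0.0
```

```bash
python3 - <<'E'
from f import *
s=ctrl.state();print(s["position"],s["joint_positions"].round(2))
c=ctrl.capture("wrist"); pickle.dump((c,s),open("c5.pkl","wb")); cv2.imwrite("pics/w5.png",cv2.resize(c["color"],None,fx=1.4,fy=1.4))
a,Rm=frame(175); print(move(np.array([.453,-.1915,.259])+.1*a,Rm))
vv,uu=np.mgrid[0:384,0:512]; uv=np.c_[uu.ravel(),vv.ravel()]; P=depth(c,uv)
m=(np.hypot(P[:,0]-.453,P[:,1]+.1915)<.06)&(P[:,2]>.19)&(P[:,2]<.305)
Q=P[m]; 
for z in np.arange(.19,.305,.01):
    k=Q[(Q[:,2]>=z)&(Q[:,2]<z+.01)]
    if len(k)>2: print(round(z,2),len(k),k.mean(0).round(3),k.min(0).round(3),k.max(0).round(3))
E
```

```text
[ 0.42748774 -0.18856968  0.35431228] [-0.16 -0.28  0.44  2.03  0.07  1.11  0.17]
(array([-0.004 , -0.001 , -0.0026]), array([-0.0011, -0.0038,  0.0006]))
0.19 167 [ 0.45  -0.174  0.197] [ 0.425 -0.215  0.19 ] [ 0.51  -0.153  0.2  ]
0.2 898 [ 0.445 -0.181  0.208] [ 0.424 -0.218  0.2  ] [ 0.501 -0.154  0.21 ]
0.21 887 [ 0.47  -0.174  0.215] [ 0.434 -0.237  0.21 ] [ 0.507 -0.158  0.22 ]
0.22 693 [ 0.486 -0.19   0.222] [ 0.453 -0.233  0.22 ] [ 0.502 -0.169  0.229]
0.23 51 [ 0.449 -0.177  0.237] [ 0.438 -0.188  0.233] [ 0.465 -0.172  0.24 ]
0.24 98 [ 0.46  -0.176  0.245] [ 0.438 -0.189  0.24 ] [ 0.475 -0.172  0.25 ]
0.25 85 [ 0.453 -0.174  0.255] [ 0.436 -0.184  0.25 ] [ 0.47  -0.171  0.26 ]
0.26 87 [ 0.452 -0.173  0.265] [ 0.436 -0.181  0.26 ] [ 0.469 -0.17   0.27 ]
0.27 363 [ 0.437 -0.181  0.278] [ 0.428 -0.208  0.27 ] [ 0.466 -0.169  0.28 ]
0.28 1109 [ 0.447 -0.185  0.286] [ 0.431 -0.208  0.28 ] [ 0.465 -0.17   0.29 ]
0.29 603 [ 0.447 -0.187  0.293] [ 0.436 -0.2    0.29 ] [ 0.457 -0.176  0.298]
```

View pics/w5.png

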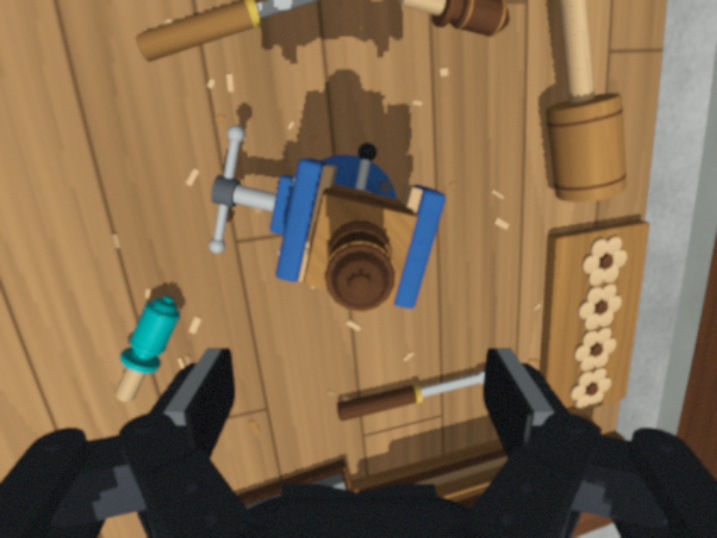

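The wrist view shows the finial at (360,275) and the vise's front screw pointing left and slightly up, so the vise is yawed. I'll fit the post's top plane to get the bore axis.

```bash
python3 - <<'E'
from f import *
from scipy.optimize import least_squares
c,s=pickle.load(open("c5.pkl","rb")); d=pickle.load(open("c4.pkl","rb"))
vv,uu=np.mgrid[0:384,0:512]; uv=np.c_[uu.ravel(),vv.ravel()]
a0=frame(170)[0]; m0=np.array([.4645,-.193,.2155])
allF=[]
for n,c in(("wrist",c),("scene",d["scene"]),("side",d["side"])):
    P=depth(c,uv); D=P-m0; h=D@a0; r=np.linalg.norm(D-h[:,None]*a0,axis=1)
    T=P[(abs(h)<.009)&(r>.0255)&(r<.043)]
    for _ in range(6):
        mu=T.mean(0); nn=np.linalg.svd(T-mu,full_matrices=False)[2][2]; nn*=np.sign(nn[2]); e=(T-mu)@nn; T=T[abs(e)<max(.0015,1.5*e.std())]
    print(n,len(T),"normal",nn.round(4),"lean",np.degrees(np.arccos(nn[2])).round(2),"az",np.degrees(np.arctan2(nn[1],nn[0])).round(1),"off",((m0-mu)@nn).round(4),e.std().round(5))
    # urn side surface points
    U=P[(h>.024)&(h<.068)&(r<.03)]; allF.append(U)
    if n=="wrist": top=P[(h>.078)&(h<.09)&(r<.02)]; print("tip",top[top@a0>np.percentile(top@a0,95)].mean(0))
F=np.vstack(allF)
def res(p):
    az,ln=p[2],p[3]; a=np.array([np.sin(ln)*np.cos(az),np.sin(ln)*np.sin(az),np.cos(ln)]); q0=np.array([p[0],p[1],.259])
    D=F-q0; return np.linalg.norm(D-(D@a)[:,None]*a,axis=1)-.019
o=least_squares(res,[.453,-.19,np.radians(170),np.radians(15)],loss="soft_l1",f_scale=.001)
print(len(F),o.x[:2],np.degrees(o.x[2:]),np.median(abs(o.fun)))
p=o.x[:2]
def res2(p): return res([*p,np.radians(15)])
o=least_squares(res2,[.453,-.19,np.radians(170)],loss="soft_l1",f_scale=.001);print("lean15",o.x[:2],np.degrees(o.x[2]))
E
```

```text
wrist 1445 normal [-0.2441  0.0845  0.9661] lean 14.97 az 160.9 off 0.0003 0.00062
tip [ 0.44237827 -0.18660154  0.29722696]
scene 88 normal [-0.2313  0.087   0.969 ] lean 14.3 az 159.4 off 0.001 0.00078
side 73 normal [-0.2659  0.0486  0.9628] lean 15.68 az 169.6 off -0.0006 0.00096
916 [ 0.4524678  -0.19031617] [162.83830662  15.73128971] 0.0005007777868182642
lean15 [ 0.45237064 -0.19029851] 162.68670069513155
```

```bash
cat > g.py <<'E'
from f import *
a,Rm=frame(161.5); g=np.array([.4524,-.1903,.259])
s=ctrl.state();print(s["time_s"],s["position"],s["joint_positions"].round(2),s["wrist_force"].round(2),s["wrist_torque"].round(3),s["opening"])
D=s["position"]-g; print("along",(D@a).round(4),"off",q(s).inv().apply(D-(D@a)*a).round(4), "tilt err deg",np.degrees((q(s).inv()*Rm).as_rotvec()).round(2))
E
cat > g1.py <<'E'
from g import *
for k in (.07,.05,-.019): print(k,move(g+k*a,Rm))
E
python3 g1.py
```

```text
10.8 [ 0.42802271 -0.18771489  0.35470371] [-0.16 -0.28  0.44  2.03  0.07  1.11  0.17] [ 1.18  0.05 -1.34] [0.026 0.3   0.008] 0.9981442117900484
along 0.0986 off [-0.0055  0.0004 -0.0004] tilt err deg [-0.09 -3.71 13.08]
0.07 (array([ 0.0092, -0.0014,  0.0723]), array([-0.0015, -0.0618,  0.218 ]))
0.05 (array([ 0.0059, -0.0017,  0.1222]), array([-0.0015, -0.0618,  0.218 ]))
-0.019 (array([-0.0052, -0.0027,  0.2944]), array([-0.0015, -0.0618,  0.218 ]))
```

play_rows:
  plan:
    - {"dx": 0.009, "dy": -0.001, "dz": 0.05, "wx": 0, "wy": -0.062, "wz": 0.218, "grip": -1}
    - {"dx": 0.009, "dy": -0.001, "dz": 0.07, "wx": 0, "wy": -0.062, "wz": 0.218, "grip": -1}
    - {"dx": 0.009, "dy": -0.001, "dz": 0.07, "wx": 0, "wy": -0.062, "wz": 0.218, "grip": -1}
    - {"dx": 0.009, "dy": -0.001, "dz": 0.07, "wx": 0, "wy": -0.062, "wz": 0.218, "grip": -1}
    - {"dx": 0.009, "dy": -0.001, "dz": 0.07, "wx": 0, "wy": -0.062, "wz": 0.218, "grip": -1}
    - {"dx": 0.009, "dy": -0.001, "dz": 0.07, "wx": 0, "wy": -0.062, "wz": 0.218, "grip": -1}

```text
time_s: 11.4
position: [0.4353, -0.1855, 0.3292]
tool_rot: [0.107, 0.805, 0.579, 0.077]
wrist_force: [0.5, 0.5, 0.2]
opening: 1.002
gripper_force: 0.0
```

```bash
python3 g1.py; python3 - <<'E'
from h import *
c=ctrl.capture("wrist"); cv2.imwrite("pics/w6.png",c["color"])
E
```

```text
11.4 [ 0.4353362  -0.18553497  0.32915461] [-0.12 -0.25  0.37  2.07  0.12  1.04 -0.12] [0.47 0.48 0.2 ] [ 0.11   0.269 -0.06 ] 1.0020036519698718
along 0.0723 off [-0.0009  0.0011  0.    ] tilt err deg [ 0.12 -0.02 -0.01]
0.07 (array([ 0.0022, -0.0027,  0.0059]), array([ 0.002 , -0.0003, -0.0001]))
0.05 (array([ 0.0022, -0.0028,  0.0559]), array([ 0.002 , -0.0003, -0.0001]))
-0.019 (array([ 0.0022, -0.0031,  0.2284]), array([ 0.002 , -0.0003, -0.0001]))
```

View pics/w6.png

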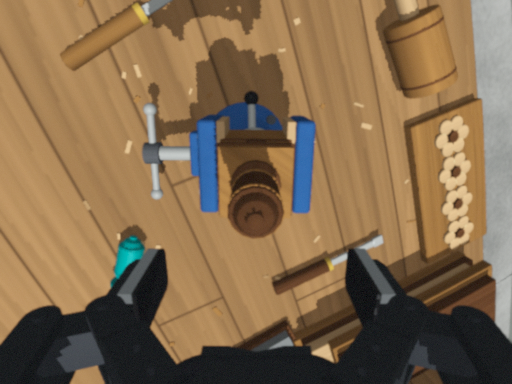

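The vise edges are vertical in the picture, and the finial at (255,210) is centred between the fingers. I'm descending along the axis.

play_rows:
  plan:
    - {"dx": 0.001, "dy": -0.002, "dz": 0.06, "wx": 0, "wy": 0, "wz": 0, "grip": -1}
    - {"dx": 0.002, "dy": -0.003, "dz": 0.12, "wx": 0, "wy": 0, "wz": 0, "grip": -1}
    - {"dx": 0.002, "dy": -0.003, "dz": 0.18, "wx": 0, "wy": 0, "wz": 0, "grip": -1}
    - {"dx": 0.002, "dy": -0.003, "dz": 0.21, "wx": 0, "wy": 0, "wz": 0, "grip": -1}
    - {"dx": 0.002, "dy": -0.003, "dz": 0.226, "wx": 0, "wy": 0, "wz": 0, "grip": -1}
    - {"dx": 0.002, "dy": -0.003, "dz": 0.226, "wx": 0, "wy": 0, "wz": 0, "grip": -1}
    - {"dx": 0.002, "dy": -0.003, "dz": 0.226, "wx": 0, "wy": 0, "wz": 0, "grip": -1}

```text
time_s: 12.15
position: [0.457, -0.1918, 0.2418]
tool_rot: [0.107, 0.805, 0.579, 0.077]
wrist_force: [0.8, 0.1, -0.3]
opening: 0.999
gripper_force: 0.0
```

```bash
python3 g1.py
```

```text
12.15 [ 0.45697939 -0.19181609  0.24176477] [-0.12 -0.11  0.41  2.15  0.07  0.83 -0.07] [ 0.77  0.11 -0.31] [0.091 0.306 0.018] 0.9994578379030953
along -0.0179 off [0.     0.0002 0.    ] tilt err deg [ 0.14 -0.01 -0.03]
0.07 (array([-0.    ,  0.    , -0.2197]), array([ 0.0023, -0.0001, -0.0005]))
0.05 (array([-0.000e+00, -1.000e-04, -1.697e-01]), array([ 0.0023, -0.0001, -0.0005]))
-0.019 (array([-0.    , -0.0005,  0.0028]), array([ 0.0023, -0.0001, -0.0005]))
```

play_rows:
  plan:
    - {"dx": 0, "dy": 0, "dz": 0, "wx": 0, "wy": 0, "wz": 0, "grip": 0.0}
    - {"dx": 0, "dy": 0, "dz": 0, "wx": 0, "wy": 0, "wz": 0, "grip": 1}
    - {"dx": 0, "dy": 0, "dz": 0, "wx": 0, "wy": 0, "wz": 0, "grip": 1}
    - {"dx": 0, "dy": 0, "dz": 0, "wx": 0, "wy": 0, "wz": 0, "grip": 1}
    - {"dx": 0, "dy": 0, "dz": 0, "wx": 0, "wy": 0, "wz": 0, "grip": 1}
    - {"dx": 0, "dy": 0, "dz": 0, "wx": 0, "wy": 0, "wz": 0, "grip": 1}
    - {"dx": 0, "dy": 0, "dz": 0, "wx": 0, "wy": 0, "wz": 0, "grip": 1}
    - {"dx": 0, "dy": 0, "dz": 0, "wx": 0, "wy": 0, "wz": 0, "grip": 1}
  newtons: 30

```text
time_s: 12.95
position: [0.4568, -0.1917, 0.2414]
tool_rot: [0.107, 0.805, 0.579, 0.077]
wrist_force: [-1.4, 1.7, 5.6]
opening: 0.436
gripper_force: 30.1
```

```bash
python3 g.py
```

```text
12.95 [ 0.45682178 -0.19168019  0.2414367 ] [-0.12 -0.11  0.41  2.15  0.07  0.83 -0.07] [-1.43  1.74  5.63] [ 0.159  0.351 -0.009] 0.43642740457482254
along -0.0182 off [ 0.0001 -0.0001 -0.    ] tilt err deg [ 0.11 -0.01 -0.03]
```

The grip is on the urn at 37 mm with only small side forces. I'm drawing it out slowly along the axis.

play_rows:
  plan:
    - {"dx": 0, "dy": 0, "dz": -0.003, "wx": 0, "wy": 0, "wz": 0, "grip": 1}
    - {"dx": 0, "dy": 0, "dz": -0.008, "wx": 0, "wy": 0, "wz": 0, "grip": 1}
    - {"dx": 0, "dy": 0, "dz": -0.013, "wx": 0, "wy": 0, "wz": 0, "grip": 1}
    - {"dx": 0, "dy": 0, "dz": -0.018, "wx": 0, "wy": 0, "wz": 0, "grip": 1}
    - {"dx": 0, "dy": 0, "dz": -0.023, "wx": 0, "wy": 0, "wz": 0, "grip": 1}
    - {"dx": 0, "dy": 0, "dz": -0.028, "wx": 0, "wy": 0, "wz": 0, "grip": 1}
    - {"dx": 0, "dy": 0, "dz": -0.028, "wx": 0, "wy": 0, "wz": 0, "grip": 1}

```text
time_s: 13.65
position: [0.4538, -0.1907, 0.2521]
tool_rot: [0.107, 0.805, 0.579, 0.077]
wrist_force: [2.2, 0.0, -0.2]
opening: 0.438
gripper_force: 30.5
```

```bash
python3 g.py
```

```text
13.65 [ 0.45383317 -0.19067576  0.25208317] [-0.12 -0.13  0.41  2.15  0.08  0.85 -0.08] [ 2.19  0.05 -0.16] [-0.142 -0.556  0.042] 0.43804650082166907
along -0.0071 off [ 0.0001 -0.0004 -0.    ] tilt err deg [ 0.09 -0.01 -0.03]
```

play_rows:
  plan:
    - {"dx": 0, "dy": 0, "dz": -0.005, "wx": 0, "wy": 0, "wz": 0, "grip": 1}
    - {"dx": 0, "dy": 0, "dz": -0.01, "wx": 0, "wy": 0, "wz": 0, "grip": 1}
    - {"dx": 0, "dy": 0, "dz": -0.015, "wx": 0, "wy": 0, "wz": 0, "grip": 1}
    - {"dx": 0, "dy": 0, "dz": -0.02, "wx": 0, "wy": 0, "wz": 0, "grip": 1}
    - {"dx": 0, "dy": 0, "dz": -0.025, "wx": 0, "wy": 0, "wz": 0, "grip": 1}
    - {"dx": 0, "dy": 0, "dz": -0.0265, "wx": 0, "wy": 0, "wz": 0, "grip": 1}
    - {"dx": 0, "dy": 0, "dz": -0.0265, "wx": 0, "wy": 0, "wz": 0, "grip": 1}
    - {"dx": 0, "dy": 0, "dz": -0.0265, "wx": 0, "wy": 0, "wz": 0, "grip": 1}

```text
time_s: 14.45
position: [0.4512, -0.1898, 0.2621]
tool_rot: [0.106, 0.805, 0.579, 0.077]
wrist_force: [3.9, -1.9, -0.8]
opening: 0.438
gripper_force: 30.6
```

```bash
python3 g.py; python3 - <<'E'
from f import *
a,Rm=frame(161.5)
s=ctrl.state(); print("tool force",q(s).inv().apply(s["wrist_force"]),"tool torque",q(s).inv().apply(s["wrist_torque"]))
im=[]
m=np.array([.4634,-.1940,.2155])
for n in("scene","side","wrist"):
    c=ctrl.capture(n); u,v=proj(c,[m+.02*a])[0].astype(int); r,f=(42,6) if n!="wrist" else (84,3)
    im.append(cv2.resize(c["color"][v-r:v+r,u-r:u+r],(252,252),interpolation=cv2.INTER_CUBIC))
    P=depth(c,np.c_[np.meshgrid(np.arange(512),np.arange(384))[0].ravel(),np.meshgrid(np.arange(512),np.arange(384))[1].ravel()])
    D=P-m;h=D@a;rr=np.linalg.norm(D-h[:,None]*a,axis=1)
    S=(rr<.024)&(h>0.002)&(h<.05)
    for lo in np.arange(0,.05,.004):
        k=S&(h>=lo)&(h<lo+.004)
        if k.sum()>2: print(n,round(lo,3),k.sum(),"r",np.median(rr[k]).round(4),"bright",c["color"].reshape(-1,3)[k].mean().round(0))
cv2.imwrite("pics/t7.png",np.hstack(im))
E
```

```text
14.45 [ 0.45120187 -0.18976789  0.26207634] [-0.12 -0.15  0.4   2.14  0.09  0.88 -0.09] [ 3.95 -1.9  -0.84] [-0.192 -0.793  0.031] 0.4375130272564256
along 0.0033 off [ 0.0001 -0.0005 -0.    ] tilt err deg [ 0.08 -0.   -0.02]
tool force [-0.54587683  3.97867732  1.94595909] tool torque [-0.81311729  0.07592013 -0.01139574]
scene 0.0 3 r 0.0115 bright 96.0
scene 0.004 11 r 0.0113 bright 94.0
scene 0.008 7 r 0.0123 bright 86.0
scene 0.012 4 r 0.0123 bright 77.0
scene 0.02 9 r 0.0213 bright 64.0
scene 0.024 43 r 0.0187 bright 52.0
scene 0.028 22 r 0.0156 bright 55.0
scene 0.032 12 r 0.0125 bright 46.0
scene 0.036 3 r 0.0138 bright 61.0
scene 0.04 7 r 0.0187 bright 66.0
scene 0.044 10 r 0.0185 bright 62.0
scene 0.048 7 r 0.0199 bright 61.0
side 0.0 11 r 0.0202 bright 112.0
side 0.004 6 r 0.0127 bright 96.0
side 0.008 3 r 0.0104 bright 90.0
side 0.024 22 r 0.019 bright 77.0
side 0.028 33 r 0.0178 bright 73.0
side 0.032 10 r 0.0133 bright 70.0
side 0.04 5 r 0.016 bright 66.0
side 0.044 7 r 0.0164 bright 68.0
side 0.048 3 r 0.0168 bright 70.0
wrist 0.02 41 r 0.0215 bright 59.0
wrist 0.024 246 r 0.0215 bright 52.0
wrist 0.028 1031 r 0.0186 bright 55.0
wrist 0.044 203 r 0.0196 bright 69.0
wrist 0.048 175 r 0.0192 bright 59.0
```

View pics/t7.png

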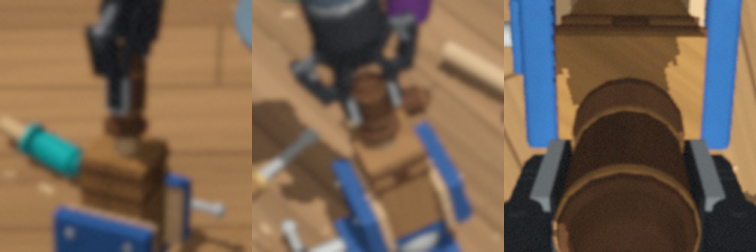

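The tenon shows about 21.5 mm, and there is a 4 N side force along tool y. I'll shift with that force to relieve it and add the last half millimetre.

play_rows:
  plan:
    - {"dx": 0, "dy": 0.0006, "dz": -0.0012, "wx": 0, "wy": 0, "wz": 0, "grip": 1}
    - {"dx": 0, "dy": 0.0012, "dz": -0.0012, "wx": 0, "wy": 0, "wz": 0, "grip": 1}
    - {"dx": 0, "dy": 0.0012, "dz": -0.0012, "wx": 0, "wy": 0, "wz": 0, "grip": 1}
    - {"dx": 0, "dy": 0.0012, "dz": -0.0012, "wx": 0, "wy": 0, "wz": 0, "grip": 1}

```text
time_s: 15.0
position: [0.4512, -0.1898, 0.2622]
tool_rot: [0.106, 0.805, 0.579, 0.076]
wrist_force: [4.2, -0.9, -1.6]
opening: 0.434
gripper_force: 30.6
```

```bash
cat > l.py <<'E'
from g import *
print("tool force",q(s).inv().apply(s["wrist_force"]).round(2),"torque",q(s).inv().apply(s["wrist_torque"]).round(3))
E
python3 l.py
```

```text
15.0 [ 0.4512023  -0.1898054   0.26220588] [-0.12 -0.15  0.4   2.14  0.09  0.88 -0.09] [ 4.23 -0.86 -1.58] [-0.159 -0.799  0.026] 0.43423823086436497
along 0.0034 off [ 0.0001 -0.0004 -0.    ] tilt err deg [ 0.03  0.01 -0.02]
tool force [0.53 3.73 2.64] torque [-0.808  0.106  0.002]
```

play_rows:
  plan:
    - {"dx": 0, "dy": 0.0015, "dz": -0.001, "wx": 0, "wy": 0, "wz": 0, "grip": 1}
    - {"dx": 0, "dy": 0.003, "dz": -0.001, "wx": 0, "wy": 0, "wz": 0, "grip": 1}
    - {"dx": 0, "dy": 0.003, "dz": -0.001, "wx": 0, "wy": 0, "wz": 0, "grip": 1}
    - {"dx": 0, "dy": 0.003, "dz": -0.001, "wx": 0, "wy": 0, "wz": 0, "grip": 1}

```text
time_s: 15.4
position: [0.4514, -0.1899, 0.2624]
tool_rot: [0.105, 0.805, 0.579, 0.076]
wrist_force: [1.1, 0.2, -1.3]
opening: 0.434
gripper_force: 30.8
```

```bash
python3 l.py
```

```text
15.4 [ 0.45142235 -0.18991487  0.26244394] [-0.12 -0.15  0.4   2.13  0.09  0.88 -0.09] [ 1.14  0.17 -1.35] [ 0.088 -0.053  0.032] 0.4340474940622802
along 0.0036 off [ 0.0001 -0.0001  0.    ] tilt err deg [-0.1   0.01 -0.03]
tool force [0.52 0.64 1.57] torque [-0.022  0.105 -0.005]
```

The side load is now about 0.7 N and the axial force is close to the finial's weight. The draw is 21.8 mm. I'll hold briefly and make a final check.

play_rows:
  plan:
    - {"dx": 0, "dy": 0, "dz": 0, "wx": 0, "wy": 0, "wz": 0, "grip": 1}
    - {"dx": 0, "dy": 0, "dz": 0, "wx": 0, "wy": 0, "wz": 0, "grip": 1}
    - {"dx": 0, "dy": 0, "dz": 0, "wx": 0, "wy": 0, "wz": 0, "grip": 1}
    - {"dx": 0, "dy": 0, "dz": 0, "wx": 0, "wy": 0, "wz": 0, "grip": 1}
    - {"dx": 0, "dy": 0, "dz": 0, "wx": 0, "wy": 0, "wz": 0, "grip": 1}

```text
time_s: 15.9
position: [0.4517, -0.1902, 0.2626]
tool_rot: [0.106, 0.805, 0.579, 0.076]
wrist_force: [-0.3, 0.5, -1.2]
opening: 0.441
gripper_force: 30.7
```

```bash
python3 l.py; python3 - <<'E'
from f import *
a,_=frame(161.5); m=np.array([.4634,-.1940,.2155])
u,v=np.meshgrid(np.arange(512),np.arange(384)); uv=np.c_[u.ravel(),v.ravel()]
c=ctrl.capture("wrist"); P=depth(c,uv); D=P-m;h=D@a;r=np.linalg.norm(D-h[:,None]*a,axis=1)
k=(h>.024)&(h<.036)&(r>.0145)&(r<.021); print("shoulder top",np.median(h[k]),k.sum(),"-> shows",np.median(h[k])-.008)
c=ctrl.capture("side"); P=depth(c,uv); k=(np.hypot(P[:,0]-.56,P[:,1]-.29)<.035)&(P[:,2]>.01); print("bottle top",P[k,2].max(),k.sum())
E
```

```text
15.9 [ 0.45167671 -0.19022108  0.26261772] [-0.12 -0.15  0.4   2.13  0.09  0.88 -0.09] [-0.29  0.48 -1.2 ] [ 0.142  0.36  -0.005] 0.44147018798371707
along 0.0037 off [-0.0002  0.0002 -0.    ] tilt err deg [-0.04  0.02 -0.03]
tool force [ 0.36 -0.72  1.05] torque [0.386 0.018 0.01 ]
shoulder top 0.029298456678031243 948 -> shows 0.021298456678031243
bottle top 0.15391399959710417 288
```

The finial is steady with side load under 1 N, about 21.5–22 mm of tenon shows, and the bottle still stands. I'm handing in.

```bash
python3 -c "
from bench import ctrl
print(ctrl.sign_off())"
```

```text
the job is handed in; nothing more can be done
None
```

The job is handed in: the glue bottle stands upright and released, and the finial is held drawn straight out along its bore with about 22 mm of the 44 mm tenon showing and under 1 N of side load, about 16 s into the 64 s limit.

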